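# Find the undrained lamp base

## Task

One of the two clay lamp bases on the plywood board did not drain in its mould and is solid: lift each in turn to feel which is the heavier. Put the lighter one over the steel drying post, right down on its foot plate, and let it go; then pick up the heavier one and show it over the middle of the round turntable, upright and held still about 10 cm above it, and finish there while still holding it. The clay is brittle, so do not drop either base or knock it over, and leave the bowl, the jar and the wooden rib alone.

Things in the scene. Friction and masses are not known exactly. Their poses are not given: they have to be found in the camera images.
- lamp_a: raw off-white clay lamp base, upright on the board, a twin of the other: a drum 64 mm across, 50 mm tall, a step 54 mm across up to 58 mm, then a straight neck 44 mm across up to 98 mm, best gripped there; a 26 mm hole runs right through from top to bottom. Origin: centre of its underside, z up. 0.2 to 0.6 kg; the solid one weighs over 1.5 times as much as the hollow one.
- lamp_b: raw off-white clay lamp base, upright on the board, a twin of the other: a drum 64 mm across, 50 mm tall, a step 54 mm across up to 58 mm, then a straight neck 44 mm across up to 98 mm, best gripped there; a 26 mm hole runs right through from top to bottom. Origin: centre of its underside, z up. 0.2 to 0.6 kg; the solid one weighs over 1.5 times as much as the hollow one.
- post_seat (a point): drying post: a dark steel foot plate 90 x 90 x 12 mm, fixed to the bench, with an upright bright steel pin 16 mm across in its middle that tapers to 6 mm over its last 10 mm. The point is on the pin's axis at the top face of the foot plate, 12 mm above the bench; the pin's tip is 80 mm above it. A seated lamp base has its underside here. z up.
- wheel_top (a point): turntable (banding wheel): a round aluminium disc 140 mm across on a dark foot, fixed, does not turn. The point is the centre of its top face, 50 mm above the bench. z up.
- post: the drying post with its foot plate; origin at the centre of the foot plate on the bench, 12 mm below its top face. z up.
- wheel: the turntable itself; origin at the centre of its foot on the bench, 50 mm below its top face.
- board: plywood board under the lamp bases, 140 x 460 x 18 mm, long side about along y, fixed; origin at the centre of its underside on the bench, so its top is at 18 mm. The two lamp bases stand on its left and right halves, either way round, 140 mm or more apart.
- bowl: bystander: white glazed bowl, 140 mm across, 55 mm tall; origin at the centre of its underside. Not to be moved.
- jar: bystander: glass jar, 66 mm across, 90 mm tall; origin at the centre of its underside. Not to be moved.
- rib: bystander: flat wooden shaping rib, 90 x 50 x 7 mm, lying flat; origin at the centre of its underside. Not to be moved.
Not all that is in view belongs to the job. What is shaped like the lamp_a but purple or red is not meant.

How it is judged (in metres and radians):
On the way:
1. the lighter lamp base (its weight on the post under 3.8 N) sits on the post's foot plate with the pin through it, let go (((horizontal distance between lamp_a and post_seat below 0.008 m and z of lamp_a in the frame of post_seat below 0.005 m and angle between lamp_a's own z axis and vertical below 0.1 rad and contact force between lamp_a and post between 1 and 3.8 N and contact force between lamp_a and the fingers below 0.1 N and linear speed of lamp_a below 0.03 m/s) or (horizontal distance between lamp_b and post_seat below 0.008 m and z of lamp_b in the frame of post_seat below 0.005 m and angle between lamp_b's own z axis and vertical below 0.1 rad and contact force between lamp_b and post between 1 and 3.8 N and contact force between lamp_b and the fingers below 0.1 N and linear speed of lamp_b below 0.03 m/s))), for 0.2 s.
At the end, for the whole second after the job is handed in: Lighter base (under 3.8 N) seated over the pin (8 mm of axis, 5 mm of fully down, 0.1 rad upright), at rest, not touched; heavier one held by the fingers only, still, upright within 0.2 rad, axis within 45 mm of the turntable centre, underside 50 to 180 mm above its top (((horizontal distance between lamp_a and post_seat below 0.008 m and z of lamp_a in the frame of post_seat below 0.005 m and angle between lamp_a's own z axis and vertical below 0.1 rad and contact force between lamp_a and post between 1 and 3.8 N and contact force between lamp_a and the fingers below 0.1 N and linear speed of each of lamp_a, lamp_b below 0.03 m/s and horizontal distance between lamp_b and wheel_top below 0.045 m and z of lamp_b in the frame of wheel_top between 0.05 and 0.18 m and angle between lamp_b's own z axis and vertical below 0.2 rad and contact force between lamp_b and the fingers above 2 N and contact force between lamp_b and wheel below 0.05 N and angular speed of lamp_b below 0.3 rad/s) or (horizontal distance between lamp_b and post_seat below 0.008 m and z of lamp_b in the frame of post_seat below 0.005 m and angle between lamp_b's own z axis and vertical below 0.1 rad and contact force between lamp_b and post between 1 and 3.8 N and contact force between lamp_b and the fingers below 0.1 N and linear speed of each of lamp_b, lamp_a below 0.03 m/s and horizontal distance between lamp_a and wheel_top below 0.045 m and z of lamp_a in the frame of wheel_top between 0.05 and 0.18 m and angle between lamp_a's own z axis and vertical below 0.2 rad and contact force between lamp_a and the fingers above 2 N and contact force between lamp_a and wheel below 0.05 N and angular speed of lamp_a below 0.3 rad/s))); the arm keeps its last pose, push and grip.
It fails at once if a lamp base was dropped (moves faster than 0.5 m/s with no finger on it) ((linear speed of lamp_a above 0.5 m/s and contact force between lamp_a and the fingers below 0.05 N) or (linear speed of lamp_b above 0.5 m/s and contact force between lamp_b and the fingers below 0.05 N)).
It fails at once if a lamp base was tipped over (more than 0.7 rad) (angle between any of lamp_a, lamp_b's own z axis and vertical above 0.7 rad).
It fails at once if the bowl, the jar or the rib was moved by more than 25 mm (distance of any of bowl, jar, rib from where it was at the start of the episode above 0.025 m).
It also fails if it takes over 72 s, if anything falls off the work surface, if the arm or the gripper's body presses on something with over 40 N, if the wrist force passes 120 N, or if a joint passes its speed limit or range.

## Robot

A 7-joint arm with a two-finger parallel gripper is mounted at the origin on the work surface. World frame = base frame: x ahead of the robot, y to its left, z up, the work surface at z = 0. Lengths are in m, angles in degrees, forces in N, time in s.
With the tool pointing down it reaches from about 0.4 to 0.875 m from the base axis. Payload 19.3 kg.
Tool frame: the origin (TCP) lies at the very end of the fingers, on their centre line; the grasp point (between the pads) lies 19 mm behind it (ctrl.tcp_to_grasp is the distance from the TCP to the grasp point, in m); z points along the fingers, y is the direction in which the jaws open and shut (so a half turn about z gives the same grasp; the last joint's range is limited). The gripper opens to 85 mm and grips with 20 to 120 N. Pads are 22 mm wide; open, the fingers measure 114 mm over their backs; the gripper's body (76 mm by 85 mm) begins 54 mm behind the grasp point. The pads swing forward as they close: fully open they stand 13 mm farther back than shut.
Start: joints at [-69.397, 29.874, -2.08, 91.645, 1.215, 58.505, -6.463], TCP at [0.26, 0.568, 0.231] pointing down, gripper open.
Joint ranges: [-166.77, 166.77], [-17.47, 122.26], [-85.68, 81.53], [9.62, 139.38], [-72.42, 252.41], [9.2, 110.78], [-144.41, 144.41]. Speed limits (degrees/s): [108.29, 108.29, 136.94, 136.94, 172.46, 172.46, 172.46].

## Interface

Orientations are given as [roll, pitch, yaw] about the fixed x, y, z axes, in that order (R = Rz(yaw) Ry(pitch) Rx(roll)).
In Python, from rig import ctrl, eyes gives the robot as it stands.
- The arm moves only by the shell command python3 -m handwheel 'ROWS' [OPENING]. ROWS is JSON, a list of rows, each an object with "travel": the shift along the tool's x, y, z in units of 30 mm (1.0 is 30 mm), a list of three; "turn": the turn about the tool's z in units of 5 degrees (1.0 is 5 degrees). A call has 1 to 8 rows; each row is the pose to reach, as a shift and turn from the pose measured when the call began, along the tool's axes at that moment; what a row does not reach only later rows make up. A row lasts 1/12 s, in which the tool goes at most 41.7 mm and 7.16 degrees, less where a joint would pass 70% of its speed; a pose out of reach is approached as far as the arm can. A call with a gripper value outside its range is refused whole. OPENING is the closure, from -1 (fully open) to 1 (shut), set as the call begins (- or left out, the last holds). The fingers move at their own pace and stop on an object; the grip force is fixed at half the most. Time passes only in rows, so rows that repeat a pose let the fingers close. It gives the time, the measured TCP pose, the force and the opening at its end, in the units of the state.
- ctrl.state(): the state, without advancing time (a new reading comes with each control period).
- eyes.camera(name): name is "side" or "top" or "wrist"; returns a dict with "img" (420x560x3 uint8, red, green, blue), "depth" (420x560 float32, m along the optical axis (not along the pixel's ray), 0 where there is no reading), "fx", "fy", "cx", "cy" (pixels), "R" (3x3) and "t" (3): a world point X has camera coordinates R X + t; the wrist camera has in their place "T_tool_cam" (4x4, takes a point from camera to tool coordinates, whose origin is the TCP and whose axes are the flange's). Camera axes: x right, y down, z forward; pixel columns grow to the right and rows downward; lengths in m; the calibration is good to about 2 mm. A picture is of the moment at which its call begins: read the wrist's pose just before it.
- ctrl.hand_in(): hands the job in, once; it reports no verdict.
The state is a dict: "time_s": time; "joints": joint angles; "qd": joint speeds; "joint_torque": joint torques, N m; "eef_pos": TCP position; "tool_rot": TCP orientation; "ft_force": force on the tool from outside, world axes, zero at the start; "torque": the same for the moment, N m; "opening": opening from 0.0 (shut) to 1.0 (fully open).
Only numpy, scipy, OpenCV 4.12 (cv2) and the standard library are available. Lean on these libraries where they do the work, as an engineer would, in place of code of your own. Each camera call takes 0.05 s, during which the arm holds its last target.

## Working session

There is one attempt and no reset: what is moved stays moved. The work goes in short steps, Python scripts to look and compute and a shell command to move; the robot and the scene stay as the last step left them, time stands still between calls to the robot, and variables do not carry over. Pictures are saved under pics/ and viewed, and the job is handed in when it is done.

```bash
mkdir -p pics; ls; python3 - <<'E'
from rig import ctrl, eyes
import cv2
print(ctrl.state())
for n in ["top","side"]:
    c=eyes.camera(n); cv2.imwrite(f"pics/{n}0.png",c["img"][:,:,::-1]); print(n,c["fx"],c["cx"],c["cy"],c["R"],c["t"])
E
```

```text
pics
{'time_s': 0.0, 'joints': array([-69.39440147,  29.90926802,  -2.08235942,  91.67345783,
         1.21480291,  58.50578157,  -6.46283217]), 'qd': array([ 0.0109951 ,  0.02258657, -0.04451752,  0.09321712,  0.00549796,
       -0.11559912, -0.01711398]), 'joint_torque': array([-2.45997207e-04, -9.27107334e+01,  1.97979525e+00, -3.69951117e+01,
        1.78589911e-02,  7.79728463e-03,  1.52901979e-06]), 'eef_pos': array([0.26033326, 0.56782098, 0.23072636]), 'tool_rot': array([-1.79933705e+02,  4.43589429e-03,  1.55372691e+02]), 'ft_force': array([0.68050224, 0.48942654, 0.46595258]), 'torque': array([ 0.0320048 ,  0.0081468 , -0.05139924]), 'opening': 0.9992096995598048}
top 508.29688217873144 271.8986631325635 208.02526436402047 [[ 0.00838728 -0.99995432 -0.00458276]
 [-0.99638402 -0.00796966 -0.08458944]
 [ 0.08454906  0.00527567 -0.99640535]] [8.64498213e-04 5.14825872e-01 1.49891686e+00]
side 430.6270381862982 281.76058516940424 211.35675994489935 [[ 0.86806394 -0.49642175 -0.00551765]
 [-0.36115012 -0.62381831 -0.69312431]
 [ 0.34063997  0.60366892 -0.72079695]] [-0.4503367   0.21240366  1.12697582]
```

View pics/top0.png

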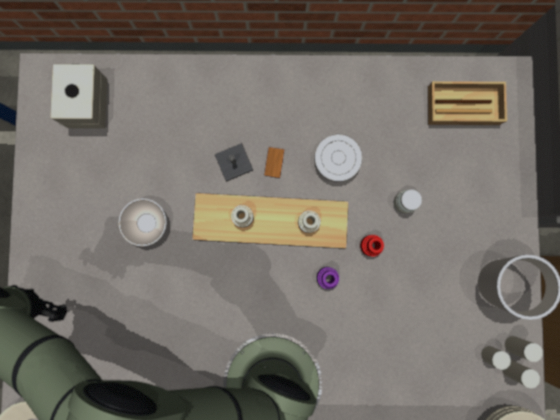

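View pics/side0.png

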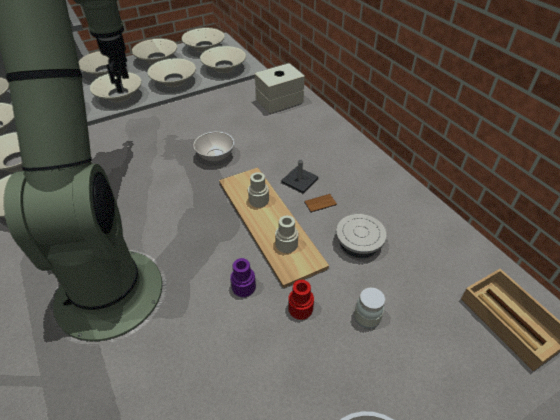

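The top view shows the two off-white bases on the board at (242,215) and (309,220), which fit the description. The red one (372,245) and the purple one (328,278) stand off the board and are decoys. The post is at (233,161), the rib (275,162), the turntable (338,158), the bowl (143,222) and the jar (407,200).

```bash
cat > h.py <<'E'
import numpy as np
def cloud(c):
    d=c["depth"].astype(float); v,u=np.indices(d.shape)
    X=np.stack([(u-c["cx"])/c["fx"]*d,(v-c["cy"])/c["fy"]*d,d],-1)
    return (X-c["t"])@c["R"]
def cam2(c,P):
    q=c["R"]@np.asarray(P)+c["t"]; return q[0]/q[2]*c["fx"]+c["cx"],q[1]/q[2]*c["fy"]+c["cy"]
def ray(c,u,v,z):
    d=c["R"].T@np.array([(u-c["cx"])/c["fx"],(v-c["cy"])/c["fy"],1]); o=-c["R"].T@c["t"]
    return o+d*(z-o[2])/d[2]
E
python3 - <<'E'
from rig import ctrl, eyes
import cv2, numpy as np
from h import *
for n in ["top","side"]:
    c=eyes.camera(n); W=cloud(c); np.savez(f"{n}.npz",W=W,**{k:c[k] for k in c})
    z=W[...,2]
    if n=="top": cv2.imwrite("pics/crop.png",cv2.resize(c["img"][120:300,190:350,::-1],None,fx=4,fy=3.3*4/3.3,interpolation=3)[:600])
    def f(name,box,lo,hi):
        u0,u1,v0,v1=box; w=W[v0:v1,u0:u1].reshape(-1,3); w=w[(w[:,2]>lo)&(w[:,2]<hi)]
        if len(w)==0: print(n,name,0); return
        (cx,cy),r=cv2.minEnclosingCircle(w[:,:2].astype(np.float32)); print(n,name,len(w),w.mean(0).round(4),"circ",round(cx,4),round(cy,4),round(r,4),"z",np.percentile(w[:,2],[5,50,95]).round(4))
    if n=="top":
        f("lampL",(222,262,195,235),.108,.13); f("lampR",(290,330,200,240),.108,.13)
        f("pin",(215,255,140,185),.03,.12); f("plate",(212,256,140,185),.007,.02); f("wheel",(310,366,130,186),.04,.06)
        f("rib",(262,290,145,182),.003,.02); f("jar",(390,425,185,218),.05,.12)
    else:
        f("lampL",(245,275,165,210),.108,.13); f("lampR",(270,302,210,255),.108,.13)
        f("pin",(280,322,155,195),.025,.12); f("wheel",(330,392,210,260),.045,.056)
E
```

```text
top lampL 121 [0.4871 0.0935 0.1159] circ 0.4875 0.0933 0.022 z [0.1112 0.1161 0.1206]
top lampR 127 [ 0.4728 -0.1022  0.1159] circ 0.4728 -0.1023 0.022 z [0.1108 0.1159 0.1208]
top pin 44 [0.6522 0.1234 0.0716] circ 0.6548 0.1245 0.0083 z [0.0319 0.0819 0.0903]
top plate 796 [0.6535 0.1246 0.0123] circ 0.6548 0.1318 0.0784 z [0.0077 0.0123 0.0171]
top wheel 1728 [ 0.6627 -0.1881  0.0502] circ 0.6637 -0.1886 0.0707 z [0.0448 0.0502 0.0557]
top rib 536 [ 0.6562 -0.0007  0.0074] circ 0.656 -0.006 0.067 z [0.0034 0.0069 0.0123]
top jar 440 [ 0.5339 -0.3867  0.0833] circ 0.5348 -0.3893 0.0327 z [0.0569 0.089  0.0943]
side lampL 118 [0.4871 0.0899 0.1143] circ 0.4892 0.0925 0.0242 z [0.1089 0.1148 0.1179]
side lampR 148 [ 0.473  -0.1056  0.1143] circ 0.4736 -0.1043 0.0228 z [0.109  0.1148 0.1176]
side pin 83 [0.6531 0.1193 0.0585] circ 0.6526 0.1232 0.0104 z [0.028  0.0597 0.0866]
side wheel 1505 [ 0.6622 -0.1929  0.0497] circ 0.6653 -0.1906 0.0716 z [0.0466 0.0497 0.0527]
```

View pics/crop.png

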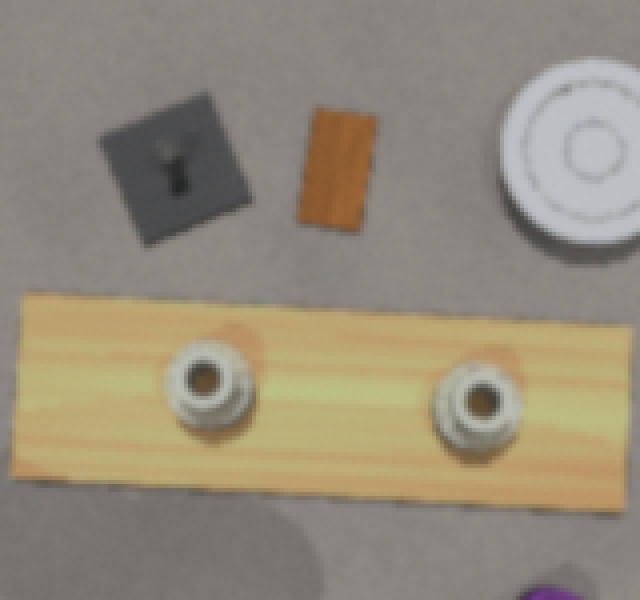

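Both lamps are confirmed. They fit their sizes (neck radius 22 mm, top at 0.116 m) and sit at L(0.488,0.0925) and R(0.473,-0.103). The pin is at about (0.6535,0.124) and the wheel at (0.664,-0.189). I'll move above L and turn to yaw 90.

```bash
python3 -m handwheel '[{"travel":[-0.8,-0.65,-0.1],"turn":0.8},{"travel":[-1.6,-1.3,-0.2],"turn":1.6},{"travel":[-2.5,-2.0,-0.4],"turn":2.5},{"travel":[-3.4,-2.8,-0.6],"turn":3.4},{"travel":[-4.4,-3.6,-0.8],"turn":4.4},{"travel":[-5.3,-4.4,-1.0],"turn":5.3},{"travel":[-6.2,-5.2,-1.2],"turn":6.2},{"travel":[-7.0,-5.9,-1.3],"turn":7.0}]' -1
```

```text
time_s: 0.87
eef_pos: [0.3783, 0.3174, 0.2708]
tool_rot: [180.0, 0.0, 120.1]
ft_force: [1.4, -0.1, 1.4]
opening: 1.002
```

```bash
python3 -m handwheel '[{"travel":[-1.2,-0.1,0],"turn":0.9},{"travel":[-2.5,-0.2,0],"turn":1.8},{"travel":[-3.8,-0.3,0],"turn":2.8},{"travel":[-5.1,-0.4,0],"turn":3.8},{"travel":[-6.3,-0.5,0],"turn":4.8},{"travel":[-7.3,-0.55,0],"turn":5.6},{"travel":[-8.0,-0.59,0],"turn":6.0},{"travel":[-8.33,-0.59,0],"turn":6.0}]' -1
python3 - <<'E'
from rig import ctrl, eyes
import cv2
s=ctrl.state(); print(s["eef_pos"],s["tool_rot"],s["joints"],s["qd"])
c=eyes.camera("wrist"); cv2.imwrite("pics/w1.png",c["img"][:,:,::-1]); print(c["T_tool_cam"])
E
```

```text
time_s: 1.53
eef_pos: [0.4891, 0.0895, 0.2709]
tool_rot: [180.0, 0.0, 89.8]
ft_force: [-0.2, 0.4, -0.5]
opening: 1.001
[0.48909095 0.08945401 0.27090637] [1.79965368e+02 4.61622446e-02 8.97828916e+01] [-35.13152509  16.44840243  22.36857611 108.68406029  -7.38295111
  56.24322183  -9.69432881] [10.49029264  3.99020061 -0.03826294 -4.88181281 -2.39254435  1.4192943
 16.6218188 ]
[[-5.32034939e-04 -9.45891214e-01 -3.24483479e-01  8.28638231e-02]
 [ 9.99999812e-01 -6.02043603e-04  1.15361544e-04  1.86800639e-03]
 [-3.04472674e-04 -3.24483357e-01  9.45891357e-01 -1.42790582e-01]
 [ 0.00000000e+00  0.00000000e+00  0.00000000e+00  1.00000000e+00]]
```

View pics/w1.png

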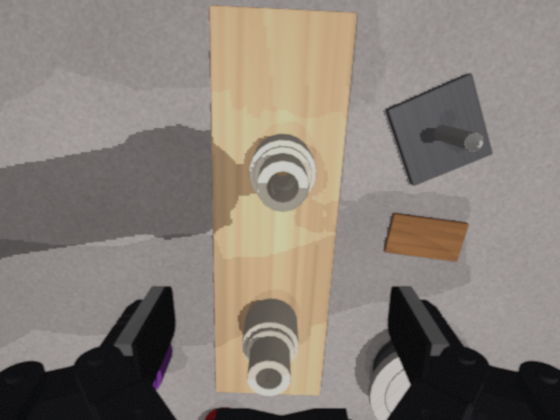

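The wrist view shows lamp L's rim at (283,183), lamp R's rim at (268,378) and the pin tip at (475,142). I'll measure these by wrist depth now that the arm is settled.

```bash
cat >> h.py <<'E'
from scipy.spatial.transform import Rotation as Ro
def wrist(s,c):
    T=np.eye(4); T[:3,:3]=Ro.from_euler("xyz",s["tool_rot"],degrees=True).as_matrix(); T[:3,3]=s["eef_pos"]
    M=np.linalg.inv(T@c["T_tool_cam"]); c=dict(c); c["R"]=M[:3,:3]; c["t"]=M[:3,3]; return c
def circ(W,xy,rad,lo,hi):
    import cv2
    w=W.reshape(-1,3); w=w[(w[:,2]>lo)&(w[:,2]<hi)&(np.hypot(w[:,0]-xy[0],w[:,1]-xy[1])<rad)]
    (cx,cy),r=cv2.minEnclosingCircle(w[:,:2].astype(np.float32)); return len(w),w.mean(0).round(4),(round(cx,4),round(cy,4),round(r,4)),np.percentile(w[:,2],[5,50,95]).round(4)
E
python3 -m handwheel '[{"travel":[0,0,0],"turn":0},{"travel":[0,0,0],"turn":0}]'
python3 - <<'E'
from rig import ctrl, eyes
from h import *
s=ctrl.state(); c=wrist(s,eyes.camera("wrist")); W=cloud(c)
print(s["eef_pos"],s["ft_force"],s["tool_rot"])
print("L",circ(W,(.488,.0925),.03,.108,.125)); print("R",circ(W,(.473,-.103),.03,.108,.125))
print("pin",circ(W,(.654,.124),.02,.03,.082),circ(W,(.654,.124),.02,.084,.1))
E
```

```text
time_s: 1.75
eef_pos: [0.4891, 0.0899, 0.2708]
tool_rot: [180.0, 0.1, 90.0]
ft_force: [0.4, 0.3, -0.5]
opening: 0.997
[0.48914889 0.08991565 0.27075941] [ 0.36945144  0.32685491 -0.47881394] [1.79977073e+02 5.20649549e-02 8.99927573e+01]
L (1514, array([0.4925, 0.0933, 0.1156]), (0.4925, 0.0923, 0.022), array([0.1113, 0.116 , 0.1173]))
R (1144, array([ 0.4781, -0.1007,  0.1149]), (0.4778, -0.103, 0.0225), array([0.1092, 0.116 , 0.1174]))
pin (460, array([0.6548, 0.1247, 0.0589]), (0.6602, 0.1226, 0.0087), array([0.0332, 0.0598, 0.0813])) (170, array([0.6577, 0.1241, 0.0876]), (0.6598, 0.1232, 0.0076), array([0.0842, 0.0873, 0.0918]))
```

```bash
python3 -m handwheel '[{"travel":[0.09,0.03,0.6],"turn":0},{"travel":[0.09,0.03,1.4],"turn":0},{"travel":[0.09,0.03,2.3],"turn":0},{"travel":[0.09,0.03,3.2],"turn":0},{"travel":[0.09,0.03,4.1],"turn":0},{"travel":[0.09,0.03,4.9],"turn":0},{"travel":[0.09,0.03,5.6],"turn":0},{"travel":[0.09,0.03,6.0],"turn":0}]' -1
python3 -m handwheel '[{"travel":[0,0,0.1],"turn":0},{"travel":[0,0,0.1],"turn":0}]' -1
python3 - <<'E'
from rig import ctrl, eyes
from h import *
import cv2
s=ctrl.state(); c=eyes.camera("wrist"); print(s["eef_pos"])
cv2.imwrite("pics/w2.png",c["img"][:,:,::-1]);print(circ(cloud(wrist(s,c)),(.488,.0925),.03,.108,.125))
E
```

```text
time_s: 2.47
eef_pos: [0.4887, 0.094, 0.0887]
tool_rot: [-179.9, 0.1, 90.2]
ft_force: [-0.3, 0.8, 1.1]
opening: 0.999
time_s: 2.63
eef_pos: [0.4878, 0.095, 0.0849]
tool_rot: [-179.8, 0.1, 90.3]
ft_force: [-0.3, -0.2, 0.5]
opening: 0.998
[0.48780493 0.09495342 0.08486983]
(8302, array([0.4922, 0.0949, 0.1151]), (0.4922, 0.0927, 0.0224), array([0.1096, 0.1159, 0.117 ]))
```

View pics/w2.png

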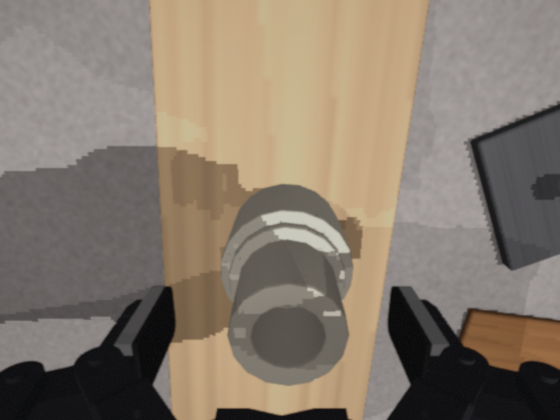

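The lamp's neck sits between the fingers (rim at (288,335)). I'll correct by about 2 mm and close.

```bash
python3 -m handwheel '[{"travel":[-0.08,0.07,0.05],"turn":0},{"travel":[-0.08,0.07,0.05],"turn":0},{"travel":[-0.08,0.07,0.05],"turn":0}]' -1
python3 -m handwheel '[{"travel":[0,0,0],"turn":0},{"travel":[0,0,0],"turn":0},{"travel":[0,0,0],"turn":0},{"travel":[0,0,0],"turn":0},{"travel":[0,0,0],"turn":0},{"travel":[0,0,0],"turn":0},{"travel":[0,0,0],"turn":0},{"travel":[0,0,0],"turn":0}]' 1
python3 -m handwheel '[{"travel":[0,0,0],"turn":0},{"travel":[0,0,0],"turn":0},{"travel":[0,0,0],"turn":0}]' 1
```

```text
time_s: 2.93
eef_pos: [0.4909, 0.0925, 0.0849]
tool_rot: [-179.9, 0.0, 90.2]
ft_force: [-0.9, 0.7, 0.3]
opening: 1.001
time_s: 3.6
eef_pos: [0.491, 0.0926, 0.0853]
tool_rot: [-179.9, 0.0, 90.2]
ft_force: [-3.9, 0.3, 11.0]
opening: 0.497
time_s: 3.85
eef_pos: [0.491, 0.0926, 0.0854]
tool_rot: [-179.9, 0.0, 90.2]
ft_force: [-2.3, 0.1, 4.4]
opening: 0.49
```

```bash
python3 -m handwheel '[{"travel":[0,0,-0.3],"turn":0},{"travel":[0,0,-0.8],"turn":0},{"travel":[0,0,-1.3],"turn":0},{"travel":[0,0,-1.8],"turn":0},{"travel":[0,0,-2.2],"turn":0},{"travel":[0,0,-2.5],"turn":0},{"travel":[0,0,-2.5],"turn":0},{"travel":[0,0,-2.5],"turn":0}]' 1
python3 -m handwheel '[{"travel":[0,0,0],"turn":0},{"travel":[0,0,0],"turn":0},{"travel":[0,0,0],"turn":0}]' 1
python3 -m handwheel '[{"travel":[0,0,0],"turn":0},{"travel":[0,0,0],"turn":0},{"travel":[0,0,0],"turn":0}]' 1
python3 - <<'E'
from rig import ctrl, eyes
from h import *
import cv2
f=[]
for i in range(6):
    s=ctrl.state(); c=eyes.camera("wrist"); f.append(s["ft_force"][2])
print(np.round(f,2),s["torque"],s["eef_pos"]); cv2.imwrite("pics/w3.png",c["img"][:,:,::-1])
W=cloud(wrist(s,c)); p=s["eef_pos"]
for lo,hi in((.025,.035),(.02,.04)): print(circ(W,(p[0]+.003,p[1]),.03,p[2]+lo,p[2]+hi))
E
```

```text
time_s: 4.52
eef_pos: [0.491, 0.0927, 0.1605]
tool_rot: [-179.9, -0.0, 90.3]
ft_force: [0.5, 0.4, -6.5]
opening: 0.497
time_s: 4.77
eef_pos: [0.4907, 0.0926, 0.1599]
tool_rot: [-179.9, 0.0, 90.3]
ft_force: [0.8, 0.6, -4.6]
opening: 0.494
time_s: 5.02
eef_pos: [0.4906, 0.0925, 0.1597]
tool_rot: [-179.9, 0.0, 90.2]
ft_force: [-0.0, -0.3, -6.2]
opening: 0.494
[-6.22 -5.   -4.95 -5.12 -6.05 -6.16] [-0.04866457 -0.04059564  0.01112702] [0.49071362 0.09260493 0.15990608]
(8701, array([0.493 , 0.0953, 0.1902]), (0.4941, 0.0989, 0.0291), array([0.1862, 0.1906, 0.1921]))
(11475, array([0.493 , 0.0958, 0.1899]), (0.494, 0.0974, 0.0291), array([0.1818, 0.1906, 0.1989]))
```

View pics/w3.png

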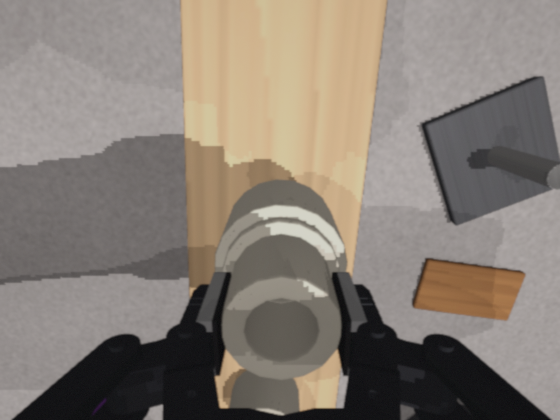

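The weight is about 5.6 N, above 3.8 N, so L looks like the solid one. The rim is gripped squarely at (282,330). I'll set it back gently, then weigh R to confirm.

```bash
python3 -m handwheel '[{"travel":[0,0,0.3],"turn":0},{"travel":[0,0,0.8],"turn":0},{"travel":[0,0,1.3],"turn":0},{"travel":[0,0,1.7],"turn":0},{"travel":[0,0,2.0],"turn":0},{"travel":[0,0,2.25],"turn":0},{"travel":[0,0,2.4],"turn":0},{"travel":[0,0,2.4],"turn":0}]' 1
python3 -m handwheel '[{"travel":[0,0,0.05],"turn":0},{"travel":[0,0,0.1],"turn":0},{"travel":[0,0,0.1],"turn":0},{"travel":[0,0,0.1],"turn":0}]' 1
```

```text
time_s: 5.98
eef_pos: [0.4903, 0.0925, 0.0871]
tool_rot: [-179.8, 0.0, 90.3]
ft_force: [0.7, 0.1, -5.2]
opening: 0.496
time_s: 6.32
eef_pos: [0.4905, 0.0926, 0.0853]
tool_rot: [-179.9, -0.0, 90.2]
ft_force: [-7.4, -1.6, 16.8]
opening: 0.49
```

```bash
python3 -m handwheel '[{"travel":[0,0,0],"turn":0},{"travel":[0,0,0],"turn":0},{"travel":[0,0,0],"turn":0},{"travel":[0,0,0],"turn":0},{"travel":[0,0,0],"turn":0},{"travel":[0,0,0],"turn":0},{"travel":[0,0,0],"turn":0}]' -1
python3 -m handwheel '[{"travel":[0,0,-0.4],"turn":0},{"travel":[0,0,-1.0],"turn":0},{"travel":[0,0,-1.8],"turn":0},{"travel":[0,0,-2.7],"turn":0},{"travel":[0,0,-3.4],"turn":0},{"travel":[0,0,-3.9],"turn":0},{"travel":[0,0,-4.0],"turn":0},{"travel":[0,0,-4.0],"turn":0}]' -1
```

```text
time_s: 6.9
eef_pos: [0.4906, 0.0926, 0.0853]
tool_rot: [-179.9, -0.0, 90.2]
ft_force: [-0.5, -0.2, -0.2]
opening: 1.0
time_s: 7.57
eef_pos: [0.4911, 0.0928, 0.2059]
tool_rot: [-180.0, -0.1, 90.2]
ft_force: [0.7, 1.3, -0.1]
opening: 1.001
```

```bash
python3 - <<'E'
from rig import ctrl, eyes
from h import *
import cv2
s=ctrl.state(); c=eyes.camera("wrist"); print(s["eef_pos"],s["ft_force"])
cv2.imwrite("pics/w4.png",c["img"][:,:,::-1]);W=cloud(wrist(s,c));print(circ(W,(.491,.0925),.03,.108,.125),circ(W,(.4768,-.103),.03,.108,.125))
t=cloud(eyes.camera("top"));print("top",circ(t,(.49,.0925),.03,.108,.125))
E
```

```text
[0.49111897 0.09276305 0.205914  ] [ 0.65782242  1.26526823 -0.1264926 ]h.py:18: RuntimeWarning: Mean of empty slice.
  (cx,cy),r=cv2.minEnclosingCircle(w[:,:2].astype(np.float32)); return len(w),w.mean(0).round(4),(round(cx,4),round(cy,4),round(r,4)),np.percentile(w[:,2],[5,50,95]).round(4)
  ret = um.true_divide(
Traceback (most recent call last):
  File "h.py", line 18, in circ
    (cx,cy),r=cv2.minEnclosingCircle(w[:,:2].astype(np.float32)); return len(w),w.mean(0).round(4),(round(cx,4),round(cy,4),round(r,4)),np.percentile(w[:,2],[5,50,95]).round(4)
                                                                                                                                        ~~~~~~~~~~~~~^^^^^^^^^^^^^^^^^^
IndexError: index -1 is out of bounds for axis 0 with size 0
```

View pics/w4.png

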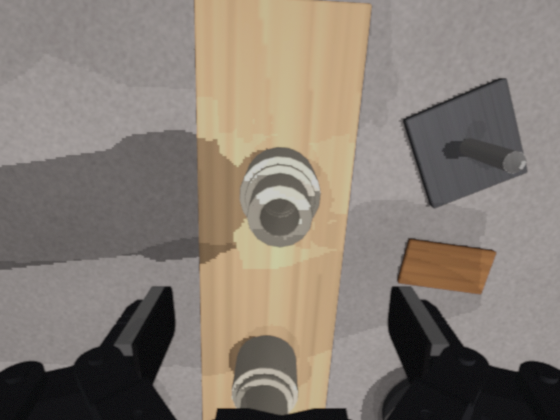

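L stands upright again (rim at (280,215)). I'll calibrate the cameras against its known tool position (0.4906,0.0926).

```bash
python3 - <<'E'
from rig import ctrl, eyes
from h import *
s=ctrl.state(); c=wrist(s,eyes.camera("wrist")); W=cloud(c); print(circ(W,(.491,.0925),.03,.112,.125))
print("pin",circ(W,(.657,.124),.02,.03,.082),circ(W,(.657,.124),.02,.084,.1))
c=eyes.camera("top");t=cloud(c); print("top",circ(t,(.49,.0925),.03,.108,.125))
c=eyes.camera("side");t=cloud(c); print("side",circ(t,(.49,.0925),.03,.108,.125))
E
```

```text
(2191, array([0.492 , 0.0937, 0.116 ]), (0.4918, 0.0928, 0.0221), array([0.1141, 0.1161, 0.1172]))
pin (794, array([0.6545, 0.125 , 0.0588]), (0.6598, 0.1229, 0.0089), array([0.0335, 0.06  , 0.0808])) (269, array([0.6572, 0.1242, 0.0875]), (0.6591, 0.1232, 0.0074), array([0.0843, 0.0873, 0.0918]))h.py:18: RuntimeWarning: Mean of empty slice.
  (cx,cy),r=cv2.minEnclosingCircle(w[:,:2].astype(np.float32)); return len(w),w.mean(0).round(4),(round(cx,4),round(cy,4),round(r,4)),np.percentile(w[:,2],[5,50,95]).round(4)
  ret = um.true_divide(
Traceback (most recent call last):
  File "h.py", line 18, in circ
    (cx,cy),r=cv2.minEnclosingCircle(w[:,:2].astype(np.float32)); return len(w),w.mean(0).round(4),(round(cx,4),round(cy,4),round(r,4)),np.percentile(w[:,2],[5,50,95]).round(4)
                                                                                                                                        ~~~~~~~~~~~~~^^^^^^^^^^^^^^^^^^
IndexError: index -1 is out of bounds for axis 0 with size 0
```

```bash
python3 -m handwheel '[{"travel":[-0.6,-0.05,0],"turn":0},{"travel":[-1.5,-0.1,0],"turn":0},{"travel":[-2.5,-0.2,0],"turn":0},{"travel":[-3.5,-0.3,0],"turn":0},{"travel":[-4.5,-0.4,0],"turn":0},{"travel":[-5.5,-0.5,0],"turn":0},{"travel":[-6.2,-0.5,0],"turn":0},{"travel":[-6.5,-0.5,0],"turn":0}]' -1
python3 -m handwheel '[{"travel":[0,0,0],"turn":0},{"travel":[0,0,0],"turn":0}]' -1
python3 - <<'E'
from rig import ctrl, eyes
from h import *
s=ctrl.state(); c=wrist(s,eyes.camera("wrist")); W=cloud(c); print(s["eef_pos"],circ(W,(.477,-.103),.03,.112,.125))
E
```

```text
time_s: 8.38
eef_pos: [0.4753, -0.1057, 0.2037]
tool_rot: [-179.7, 0.1, 90.1]
ft_force: [-0.5, -0.9, 0.9]
opening: 1.0
time_s: 8.55
eef_pos: [0.4749, -0.1056, 0.2029]
tool_rot: [-179.7, 0.1, 90.0]
ft_force: [-0.3, 0.5, 0.4]
opening: 1.001
[ 0.47492295 -0.10555973  0.20292808] (2244, array([ 0.4779, -0.1022,  0.116 ]), (0.4782, -0.1033, 0.0221), array([0.1141, 0.1161, 0.1173]))
```

```bash
python3 -m handwheel '[{"travel":[0.08,0.07,0.5],"turn":0},{"travel":[0.08,0.07,1.2],"turn":0},{"travel":[0.08,0.07,2.0],"turn":0},{"travel":[0.08,0.07,2.8],"turn":0},{"travel":[0.08,0.07,3.4],"turn":0},{"travel":[0.08,0.07,3.8],"turn":0},{"travel":[0.08,0.07,3.93],"turn":0},{"travel":[0.08,0.07,3.93],"turn":0}]' -1
python3 -m handwheel '[{"travel":[0,0,0],"turn":0},{"travel":[0,0,0],"turn":0}]' -1
python3 - <<'E'
from rig import ctrl, eyes
from h import *
s=ctrl.state(); c=wrist(s,eyes.camera("wrist")); W=cloud(c); print(s["eef_pos"],circ(W,(.477,-.103),.03,.112,.125))
for n in("top","side"):
    t=cloud(eyes.camera(n))
    try: print(n,circ(t,(.49,.0925),.03,.108,.125))
    except Exception: print("none")
E
```

```text
time_s: 9.27
eef_pos: [0.4762, -0.1014, 0.0844]
tool_rot: [-179.6, 0.0, 90.2]
ft_force: [0.0, 0.6, -0.6]
opening: 1.001
time_s: 9.43
eef_pos: [0.4766, -0.1008, 0.085]
tool_rot: [-179.6, 0.0, 90.2]
ft_force: [-0.0, 0.7, 0.6]
opening: 0.996
[ 0.47664795 -0.10079151  0.0850097 ] (7217, array([ 0.4779, -0.1012,  0.1158]), (0.4778, -0.1033, 0.0225), array([0.1132, 0.1161, 0.117 ]))
top (122, array([0.4865, 0.0939, 0.1161]), (0.4867, 0.0937, 0.0218), array([0.1117, 0.1159, 0.1207]))
side (118, array([0.4873, 0.0899, 0.1142]), (0.4873, 0.0941, 0.0245), array([0.109 , 0.1147, 0.1186]))
```

```bash
python3 -m handwheel '[{"travel":[-0.08,0,0],"turn":0},{"travel":[-0.08,0,0],"turn":0},{"travel":[-0.08,0,0],"turn":0}]' -1
python3 -m handwheel '[{"travel":[0,0,0],"turn":0},{"travel":[0,0,0],"turn":0},{"travel":[0,0,0],"turn":0},{"travel":[0,0,0],"turn":0},{"travel":[0,0,0],"turn":0},{"travel":[0,0,0],"turn":0},{"travel":[0,0,0],"turn":0},{"travel":[0,0,0],"turn":0}]' 1
python3 -m handwheel '[{"travel":[0,0,0],"turn":0},{"travel":[0,0,0],"turn":0},{"travel":[0,0,0],"turn":0}]' 1
python3 -m handwheel '[{"travel":[0,0,-0.3],"turn":0},{"travel":[0,0,-0.8],"turn":0},{"travel":[0,0,-1.4],"turn":0},{"travel":[0,0,-2.2],"turn":0},{"travel":[0,0,-3.0],"turn":0},{"travel":[0,0,-3.6],"turn":0},{"travel":[0,0,-4.0],"turn":0},{"travel":[0,0,-4.0],"turn":0}]' 1
python3 -m handwheel '[{"travel":[0,0,0],"turn":0},{"travel":[0,0,0],"turn":0},{"travel":[0,0,0],"turn":0},{"travel":[0,0,0],"turn":0},{"travel":[0,0,0],"turn":0}]' 1
python3 - <<'E'
from rig import ctrl, eyes
from h import *
import cv2
f=[]
for i in range(8):
    s=ctrl.state(); c=eyes.camera("wrist"); f.append(s["ft_force"][2])
print(np.round(f,2),np.mean(f),s["eef_pos"],s["tool_rot"]); cv2.imwrite("pics/w5.png",c["img"][:,:,::-1])
E
```

```text
time_s: 9.83
eef_pos: [0.4767, -0.1038, 0.0852]
tool_rot: [-179.7, 0.0, 90.2]
ft_force: [-0.2, -0.3, 0.2]
opening: 1.004
time_s: 10.5
eef_pos: [0.4767, -0.1038, 0.0855]
tool_rot: [-179.7, 0.0, 90.1]
ft_force: [-3.0, 0.3, 9.3]
opening: 0.498
time_s: 10.75
eef_pos: [0.4767, -0.1038, 0.0856]
tool_rot: [-179.7, 0.0, 90.1]
ft_force: [-1.3, -0.4, 4.1]
opening: 0.498
time_s: 11.42
eef_pos: [0.4783, -0.1039, 0.208]
tool_rot: [-179.9, 0.0, 90.1]
ft_force: [0.4, -0.6, -1.2]
opening: 0.499
time_s: 11.83
eef_pos: [0.478, -0.104, 0.2074]
tool_rot: [-179.8, 0.0, 90.1]
ft_force: [0.2, 0.1, -2.2]
opening: 0.496
[-2.18 -2.72 -2.54 -1.68 -2.56 -2.19 -2.77 -2.07] -2.338080022211788 [ 0.47825362 -0.10390158  0.20797398] [-1.79859763e+02  2.02412696e-02  9.01431619e+01]
```

View pics/w5.png

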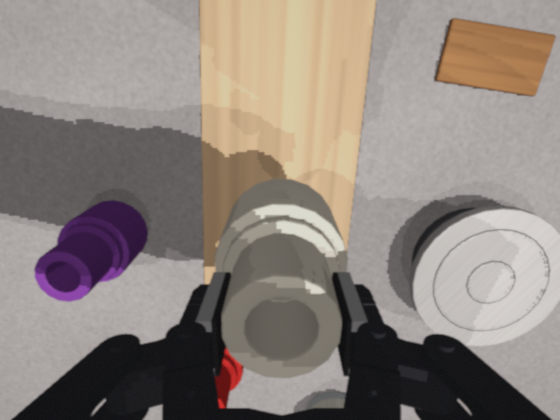

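R weighs about 2.3 N against L's 5.6 N, so R is the lighter base and goes on the post. I'll stop short of the pin in y to measure it with the wrist camera at the image's middle column.

```bash
python3 -m handwheel '[{"travel":[0.3,0.4,0],"turn":0},{"travel":[0.9,1.2,0],"turn":0},{"travel":[1.6,2.1,0],"turn":0},{"travel":[2.3,3.1,0],"turn":0},{"travel":[3.0,4.0,0],"turn":0},{"travel":[3.7,4.9,0],"turn":0},{"travel":[4.2,5.6,0],"turn":0},{"travel":[4.5,5.9,0],"turn":0}]' 1
python3 -m handwheel '[{"travel":[0,0,0],"turn":0},{"travel":[0,0,0],"turn":0},{"travel":[0,0,0],"turn":0}]' 1
python3 - <<'E'
from rig import ctrl, eyes
from h import *
import cv2
s=ctrl.state(); c=eyes.camera("wrist"); print(s["eef_pos"],s["tool_rot"],s["joints"]); cv2.imwrite("pics/w6.png",c["img"][:,:,::-1])
c=wrist(s,c);W=cloud(c)
for lo,hi in((.03,.05),(.05,.065),(.065,.082),(.084,.1)): print("pin",circ(W,(.657,.124),.025,lo,hi))
w=W.reshape(-1,3); m=(abs(w[:,2]-.012)<.003)&(np.hypot(w[:,0]-.657,w[:,1]-.124)<.075); print("plate rect",cv2.minAreaRect(w[m][:,:2].astype(np.float32)))
E
```

```text
time_s: 12.9
eef_pos: [0.6572, 0.0348, 0.2067]
tool_rot: [-179.9, -0.0, 90.3]
ft_force: [-0.4, -1.5, -2.0]
opening: 0.494
time_s: 13.15
eef_pos: [0.6566, 0.0343, 0.2065]
tool_rot: [-179.8, 0.0, 90.3]
ft_force: [-1.0, -0.6, -1.8]
opening: 0.496
[0.65663803 0.03427774 0.20649086] [-1.79835242e+02  4.51933317e-03  9.02819192e+01] [-21.70674865  36.17231211  21.60545021  88.46911139 -14.79632238
  58.3619507    4.22939688]h.py:18: RuntimeWarning: Mean of empty slice.
  (cx,cy),r=cv2.minEnclosingCircle(w[:,:2].astype(np.float32)); return len(w),w.mean(0).round(4),(round(cx,4),round(cy,4),round(r,4)),np.percentile(w[:,2],[5,50,95]).round(4)
  ret = um.true_divide(
Traceback (most recent call last):
  File "h.py", line 18, in circ
    (cx,cy),r=cv2.minEnclosingCircle(w[:,:2].astype(np.float32)); return len(w),w.mean(0).round(4),(round(cx,4),round(cy,4),round(r,4)),np.percentile(w[:,2],[5,50,95]).round(4)
                                                                                                                                        ~~~~~~~~~~~~~^^^^^^^^^^^^^^^^^^
IndexError: index -1 is out of bounds for axis 0 with size 0
```

View pics/w6.png

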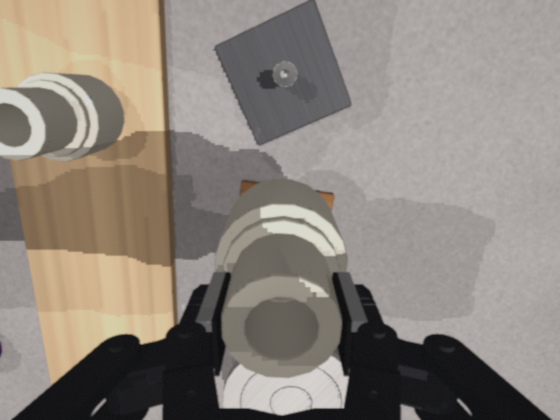

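Pin tip is at (285,74), seen nearly straight down. Lamp rim centre in hand is at (282,328).

```bash
python3 - <<'E'
from rig import ctrl, eyes
from h import *
import cv2
s=ctrl.state(); c=eyes.camera("wrist"); img=c["img"]
print(s["eef_pos"],s["tool_rot"])
c=wrist(s,c);W=cloud(c)
cv2.imwrite("pics/w7.png",cv2.resize(img[40:110,240:330,::-1],None,fx=7,fy=7,interpolation=2))
w=W.reshape(-1,3); m=(abs(w[:,2]-.012)<.004)&(np.hypot(w[:,0]-.657,w[:,1]-.124)<.075); print("plate rect",cv2.minAreaRect(w[m][:,:2].astype(np.float32)))
near=np.hypot(w[:,0]-.657,w[:,1]-.124)<.03
print(np.histogram(w[near][:,2],bins=[-.01,.005,.02,.03,.05,.07,.08,.085,.09,.1,.2]))
m=near&(w[:,2]>.075)&(w[:,2]<.1); print(w[m].mean(0),np.ptp(w[m],axis=0))
print("ray",ray(c,285,73.5,.092))
# lamp rim: annulus fit of top rim in hand
v,u=np.indices(W.shape[:2]); m=(abs(W[...,2]-(s["eef_pos"][2]+.0304))<.003)&(np.hypot(W[...,0]-s["eef_pos"][0],W[...,1]-s["eef_pos"][1])<.024)
p=W[m]; h=cv2.convexHull(p[:,:2].astype(np.float32)); print(cv2.fitEllipse(h), len(p))
E
```

```text
[0.65657984 0.03392089 0.20674591] [-1.79851073e+02  2.72786247e-03  9.02479854e+01]
plate rect ((0.6604099869728088, 0.12318523228168488), (0.0902087390422821, 0.09015905112028122), 23.499374389648438)
(array([   0, 3731,    0,    0,    0,    0,  219,  191,   60,    0]), array([-0.01 ,  0.005,  0.02 ,  0.03 ,  0.05 ,  0.07 ,  0.08 ,  0.085,
        0.09 ,  0.1  ,  0.2  ]))
[0.66029218 0.12332667 0.08576892] [0.01541109 0.01503992 0.01276761]
ray [0.66033059 0.12298063 0.092     ]
((0.6570283770561218, 0.03475852310657501), (0.043907396495342255, 0.047480564564466476), 84.63031768798828) 7272
```

View pics/w7.png

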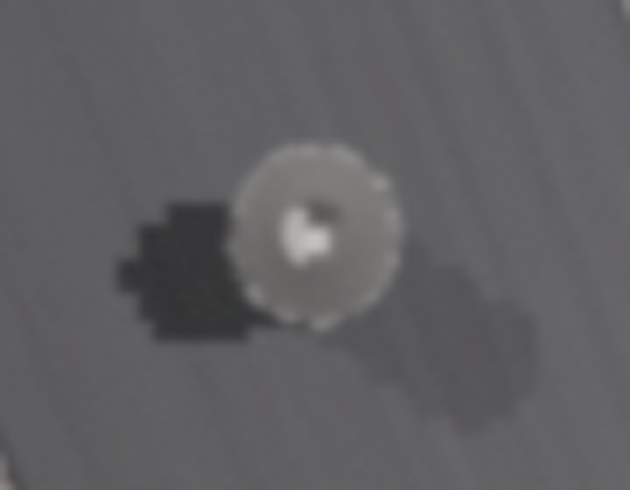

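```bash
python3 -m handwheel '[{"travel":[0.4,0.05,0],"turn":0},{"travel":[1.0,0.1,0],"turn":0},{"travel":[1.7,0.11,0],"turn":0},{"travel":[2.3,0.11,0],"turn":0},{"travel":[2.8,0.11,0],"turn":0},{"travel":[2.96,0.11,0],"turn":0},{"travel":[2.96,0.11,0],"turn":0},{"travel":[2.96,0.11,0],"turn":0}]' 1
python3 -m handwheel '[{"travel":[0,0,0],"turn":0},{"travel":[0,0,0],"turn":0},{"travel":[0,0,0],"turn":0}]' 1
python3 - <<'E'
from rig import ctrl, eyes
import cv2
print(ctrl.state()["eef_pos"])
c=eyes.camera("side"); cv2.imwrite("pics/s1.png",cv2.resize(c["img"][110:210,230:370,::-1],None,fx=5,fy=5,interpolation=2))
E
```

```text
time_s: 13.92
eef_pos: [0.6596, 0.1219, 0.2071]
tool_rot: [-179.9, 0.0, 90.2]
ft_force: [0.6, -0.4, -2.5]
opening: 0.493
time_s: 14.17
eef_pos: [0.6597, 0.1208, 0.2072]
tool_rot: [-179.9, 0.0, 90.1]
ft_force: [0.0, 0.3, -2.0]
opening: 0.498
[0.65966742 0.12078172 0.20718032]
```

View pics/s1.png

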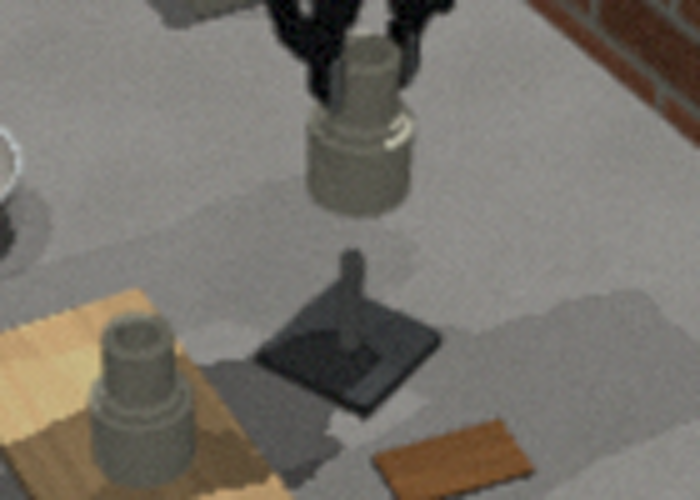

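```bash
python3 -m handwheel '[{"travel":[0.06,-0.02,0.4],"turn":0},{"travel":[0.06,-0.02,0.9],"turn":0},{"travel":[0.06,-0.02,1.3],"turn":0},{"travel":[0.06,-0.02,1.5],"turn":0},{"travel":[0.06,-0.02,1.5],"turn":0},{"travel":[0.06,-0.02,1.5],"turn":0},{"travel":[0.06,-0.02,1.5],"turn":0}]' 1
python3 - <<'E'
from rig import ctrl, eyes
import cv2
print(ctrl.state()["eef_pos"])
c=eyes.camera("side"); cv2.imwrite("pics/s2.png",cv2.resize(c["img"][110:210,230:370,::-1],None,fx=5,fy=5,interpolation=2))
E
```

```text
time_s: 14.8
eef_pos: [0.6593, 0.1228, 0.1627]
tool_rot: [-179.9, 0.0, 90.1]
ft_force: [0.6, 0.4, -2.1]
opening: 0.497
[0.65931259 0.12276505 0.16270103]
```

View pics/s2.png

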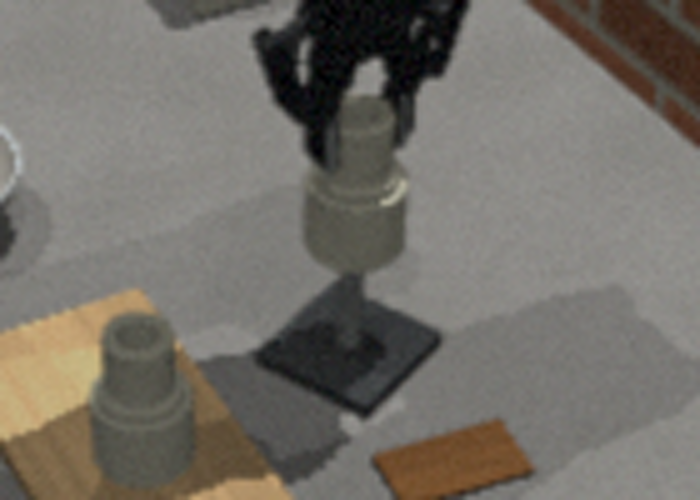

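The lamp axis (355) and the pin (352) line up. I'll lower slowly and watch the force.

```bash
python3 -m handwheel '[{"travel":[0,0,0.1],"turn":0},{"travel":[0,0,0.2],"turn":0},{"travel":[0,0,0.35],"turn":0},{"travel":[0,0,0.5],"turn":0},{"travel":[0,0,0.65],"turn":0},{"travel":[0,0,0.8],"turn":0}]' 1
python3 - <<'E'
from rig import ctrl
s=ctrl.state();print(s["ft_force"],s["torque"],s["eef_pos"])
E
```

```text
time_s: 15.35
eef_pos: [0.6592, 0.1228, 0.1382]
tool_rot: [-179.9, 0.0, 90.2]
ft_force: [0.7, -0.5, -1.3]
opening: 0.496
[ 0.71379068 -0.45270038 -1.2967772 ] [-0.01371493 -0.0367747  -0.07606086] [0.6592065  0.12279302 0.13816514]
```

No contact force, and the pin is in the hole. Seat at TCP about 0.0796, so 58 mm to go.

```bash
python3 -m handwheel '[{"travel":[0,0,0.2],"turn":0},{"travel":[0,0,0.45],"turn":0},{"travel":[0,0,0.7],"turn":0},{"travel":[0,0,0.95],"turn":0},{"travel":[0,0,1.2],"turn":0},{"travel":[0,0,1.45],"turn":0},{"travel":[0,0,1.65],"turn":0},{"travel":[0,0,1.75],"turn":0}]' 1
python3 -m handwheel '[{"travel":[0,0,0],"turn":0},{"travel":[0,0,0],"turn":0}]' 1
```

```text
time_s: 16.02
eef_pos: [0.6588, 0.1227, 0.0845]
tool_rot: [-179.9, 0.0, 90.1]
ft_force: [-0.8, -0.7, -1.2]
opening: 0.499
time_s: 16.18
eef_pos: [0.6587, 0.1226, 0.0844]
tool_rot: [-179.9, 0.1, 90.1]
ft_force: [0.4, 0.3, -1.4]
opening: 0.496
```

```bash
python3 -m handwheel '[{"travel":[0,0,0.05],"turn":0},{"travel":[0,0,0.1],"turn":0},{"travel":[0,0,0.14],"turn":0},{"travel":[0,0,0.14],"turn":0}]' 1
python3 -m handwheel '[{"travel":[0,0,0],"turn":0},{"travel":[0,0,0],"turn":0}]' 1
```

```text
time_s: 16.52
eef_pos: [0.6586, 0.1227, 0.08]
tool_rot: [-179.8, 0.1, 90.2]
ft_force: [-0.2, -0.5, -2.4]
opening: 0.498
time_s: 16.68
eef_pos: [0.6587, 0.1227, 0.0801]
tool_rot: [-179.8, 0.0, 90.2]
ft_force: [1.0, 0.9, -3.4]
opening: 0.497
```

```bash
python3 -m handwheel '[{"travel":[0,0,0.03],"turn":0},{"travel":[0,0,0.05],"turn":0},{"travel":[0,0,0.05],"turn":0},{"travel":[0,0,0.05],"turn":0}]' 1
```

```text
time_s: 17.02
eef_pos: [0.6588, 0.1227, 0.0795]
tool_rot: [-179.9, 0.0, 90.1]
ft_force: [-5.5, -1.0, 10.6]
opening: 0.498
```

The base is on the plate (+10 N). I'll release and rise.

```bash
python3 -m handwheel '[{"travel":[0,0,0],"turn":0},{"travel":[0,0,0],"turn":0},{"travel":[0,0,0],"turn":0},{"travel":[0,0,0],"turn":0},{"travel":[0,0,0],"turn":0},{"travel":[0,0,0],"turn":0},{"travel":[0,0,0],"turn":0},{"travel":[0,0,0],"turn":0}]' -1
python3 -m handwheel '[{"travel":[0,0,-0.4],"turn":0},{"travel":[0,0,-1.0],"turn":0},{"travel":[0,0,-1.8],"turn":0},{"travel":[0,0,-2.6],"turn":0},{"travel":[0,0,-3.4],"turn":0},{"travel":[0,0,-3.9],"turn":0},{"travel":[0,0,-4.1],"turn":0},{"travel":[0,0,-4.1],"turn":0}]' -1
python3 - <<'E'
from rig import ctrl, eyes
from h import *
import cv2
s=ctrl.state(); c=eyes.camera("wrist"); print(s["eef_pos"]); cv2.imwrite("pics/w8.png",c["img"][:,:,::-1])
W=cloud(wrist(s,c)); print(circ(W,(.66,.123),.03,.1,.125))
c=eyes.camera("side"); cv2.imwrite("pics/s3.png",cv2.resize(c["img"][110:210,230:370,::-1],None,fx=5,fy=5,interpolation=2))
E
```

```text
time_s: 17.68
eef_pos: [0.6588, 0.1228, 0.0795]
tool_rot: [-179.9, 0.0, 90.1]
ft_force: [0.5, -0.2, 0.5]
opening: 1.002
time_s: 18.35
eef_pos: [0.6597, 0.1229, 0.2043]
tool_rot: [180.0, -0.0, 90.1]
ft_force: [0.2, -0.6, 0.5]
opening: 1.003
[0.65967269 0.12286795 0.20432739]
(2350, array([0.6604, 0.1244, 0.1092]), (0.6604, 0.1232, 0.022), array([0.1028, 0.11  , 0.1112]))
```

View pics/w8.png

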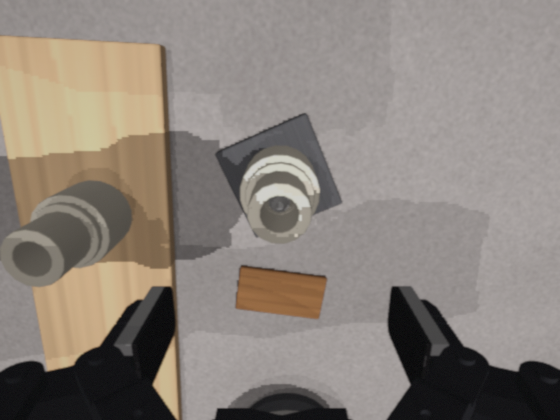

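View pics/s3.png

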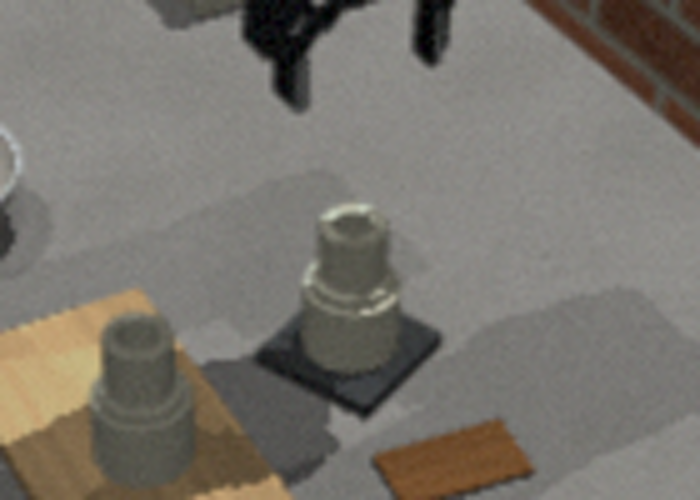

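R is seated: its rim is at z = 0.110 and its wrist-measured centre (0.6604,0.1232) equals the pin's. Now the heavy one at (0.4906,0.0926).

```bash
python3 -m handwheel '[{"travel":[-0.1,-0.5,0],"turn":0},{"travel":[-0.3,-1.4,0],"turn":0},{"travel":[-0.5,-2.4,0],"turn":0},{"travel":[-0.7,-3.4,0],"turn":0},{"travel":[-0.9,-4.4,0],"turn":0},{"travel":[-1.0,-5.2,0],"turn":0},{"travel":[-1.0,-5.64,0],"turn":0},{"travel":[-1.0,-5.64,0],"turn":0}]' -1
python3 -m handwheel '[{"travel":[0,0,0],"turn":0},{"travel":[0,0,0],"turn":0},{"travel":[0,0,0],"turn":0}]' -1
python3 - <<'E'
from rig import ctrl, eyes
from h import *
s=ctrl.state(); c=eyes.camera("wrist"); W=cloud(wrist(s,c)); print(s["eef_pos"],circ(W,(.491,.093),.03,.112,.125))
E
```

```text
time_s: 19.12
eef_pos: [0.4868, 0.0921, 0.2017]
tool_rot: [-179.7, 0.0, 90.2]
ft_force: [1.0, -0.5, 0.8]
opening: 0.999
time_s: 19.37
eef_pos: [0.4871, 0.0921, 0.2012]
tool_rot: [-179.7, 0.1, 90.2]
ft_force: [-0.8, -0.4, 0.8]
opening: 1.002
[0.48714538 0.09213241 0.20118491] (2258, array([0.492 , 0.0937, 0.116 ]), (0.492, 0.093, 0.0219), array([0.1141, 0.1161, 0.1173]))
```

```bash
python3 -m handwheel '[{"travel":[0.02,0.12,0.5],"turn":0},{"travel":[0.02,0.12,1.2],"turn":0},{"travel":[0.02,0.12,2.0],"turn":0},{"travel":[0.02,0.12,2.8],"turn":0},{"travel":[0.02,0.12,3.4],"turn":0},{"travel":[0.02,0.12,3.75],"turn":0},{"travel":[0.02,0.12,3.87],"turn":0},{"travel":[0.02,0.12,3.87],"turn":0}]' -1
python3 -m handwheel '[{"travel":[0,0,0],"turn":0},{"travel":[0,0,0],"turn":0},{"travel":[0,0,0],"turn":0}]' -1
python3 -m handwheel '[{"travel":[-0.04,0,0],"turn":0},{"travel":[-0.04,0,0],"turn":0},{"travel":[-0.04,0,0],"turn":0}]' -1
```

```text
time_s: 20.08
eef_pos: [0.4901, 0.0924, 0.0847]
tool_rot: [-179.6, 0.1, 90.1]
ft_force: [0.2, 0.5, 0.1]
opening: 0.998
time_s: 20.33
eef_pos: [0.4906, 0.0925, 0.0855]
tool_rot: [-179.7, 0.1, 90.1]
ft_force: [-0.2, -0.0, -0.4]
opening: 0.998
time_s: 20.58
eef_pos: [0.4908, 0.0913, 0.0858]
tool_rot: [-179.7, 0.1, 90.1]
ft_force: [0.2, 0.6, -0.3]
opening: 1.001
```

```bash
python3 -m handwheel '[{"travel":[0,0,0],"turn":0},{"travel":[0,0,0],"turn":0},{"travel":[0,0,0],"turn":0},{"travel":[0,0,0],"turn":0},{"travel":[0,0,0],"turn":0},{"travel":[0,0,0],"turn":0},{"travel":[0,0,0],"turn":0},{"travel":[0,0,0],"turn":0}]' 1
python3 -m handwheel '[{"travel":[0,0,0],"turn":0},{"travel":[0,0,0],"turn":0},{"travel":[0,0,0],"turn":0}]' 1
python3 -m handwheel '[{"travel":[0,0,-0.3],"turn":0},{"travel":[0,0,-0.9],"turn":0},{"travel":[0,0,-1.6],"turn":0},{"travel":[0,0,-2.4],"turn":0},{"travel":[0,0,-3.2],"turn":0},{"travel":[0,0,-4.0],"turn":0},{"travel":[0,0,-4.4],"turn":0},{"travel":[0,0,-4.5],"turn":0}]' 1
python3 -m handwheel '[{"travel":[0,0,0],"turn":0},{"travel":[0,0,0],"turn":0},{"travel":[0,0,0],"turn":0}]' 1
```

```text
time_s: 21.25
eef_pos: [0.4908, 0.0914, 0.0861]
tool_rot: [-179.7, 0.0, 90.1]
ft_force: [-3.4, 0.0, 8.7]
opening: 0.492
time_s: 21.5
eef_pos: [0.4908, 0.0914, 0.0861]
tool_rot: [-179.7, 0.0, 90.1]
ft_force: [-1.6, -0.3, 3.7]
opening: 0.493
time_s: 22.17
eef_pos: [0.492, 0.0916, 0.2234]
tool_rot: [-179.9, -0.0, 90.1]
ft_force: [0.3, -0.1, -5.6]
opening: 0.49
time_s: 22.42
eef_pos: [0.4915, 0.0914, 0.2226]
tool_rot: [-179.8, 0.0, 90.1]
ft_force: [-0.7, -1.2, -5.5]
opening: 0.491
```

```bash
python3 -m handwheel '[{"travel":[-0.4,0.25,0],"turn":0},{"travel":[-1.0,0.6,0],"turn":0},{"travel":[-1.7,1.1,0],"turn":0},{"travel":[-2.4,1.5,0],"turn":0},{"travel":[-3.1,2.0,0],"turn":0},{"travel":[-3.8,2.4,0],"turn":0},{"travel":[-4.3,2.7,0],"turn":0},{"travel":[-4.6,2.9,0],"turn":0}]' 1
python3 -m handwheel '[{"travel":[-0.4,0.25,0],"turn":0},{"travel":[-1.0,0.6,0],"turn":0},{"travel":[-1.7,1.1,0],"turn":0},{"travel":[-2.4,1.5,0],"turn":0},{"travel":[-3.1,2.0,0],"turn":0},{"travel":[-3.8,2.4,0],"turn":0},{"travel":[-4.3,2.7,0],"turn":0},{"travel":[-4.6,2.9,0],"turn":0}]' 1
python3 -m handwheel '[{"travel":[0,0,0],"turn":0},{"travel":[0,0,0],"turn":0},{"travel":[0,0,0],"turn":0}]' 1
```

```text
time_s: 23.08
eef_pos: [0.579, -0.0486, 0.2211]
tool_rot: [-179.7, 0.1, 90.0]
ft_force: [0.4, 0.5, -5.9]
opening: 0.491
time_s: 23.75
eef_pos: [0.6661, -0.1883, 0.2194]
tool_rot: [-179.6, 0.1, 89.9]
ft_force: [1.2, -0.2, -5.6]
opening: 0.495
time_s: 24.0
eef_pos: [0.6657, -0.1872, 0.2185]
tool_rot: [-179.5, 0.0, 90.0]
ft_force: [0.1, 0.7, -5.4]
opening: 0.49
```

```bash
python3 -m handwheel '[{"travel":[0,0,0],"turn":0},{"travel":[0,0,0],"turn":0},{"travel":[0,0,0],"turn":0},{"travel":[0,0,0],"turn":0}]' 1
python3 - <<'E'
from rig import ctrl, eyes
from h import *
import cv2
c=eyes.camera("side"); cv2.imwrite("pics/s4.png",cv2.resize(c["img"][100:400,190:470,::-1],None,fx=2,fy=2)); print(circ(cloud(c),(.66,.123),.03,.1,.125))
c=eyes.camera("top"); cv2.imwrite("pics/t4.png",c["img"][:,:,::-1])
s=ctrl.state(); print(s["eef_pos"],s["tool_rot"],s["qd"].round(2),s["ft_force"])
E
```

```text
time_s: 24.33
eef_pos: [0.6656, -0.1868, 0.2187]
tool_rot: [-179.5, 0.0, 90.0]
ft_force: [-0.3, 0.2, -4.7]
opening: 0.495
(110, array([0.6551, 0.12  , 0.1073]), (0.6568, 0.1214, 0.0247), array([0.1012, 0.1078, 0.1113]))
[ 0.66566267 -0.18705692  0.21862763] [-1.79511429e+02  3.47352115e-02  8.99921006e+01] [ 0.13  0.16  0.11 -0.09 -0.    0.09 -0.01] [-0.10088065 -0.03773517 -5.49766982]
```

View pics/s4.png

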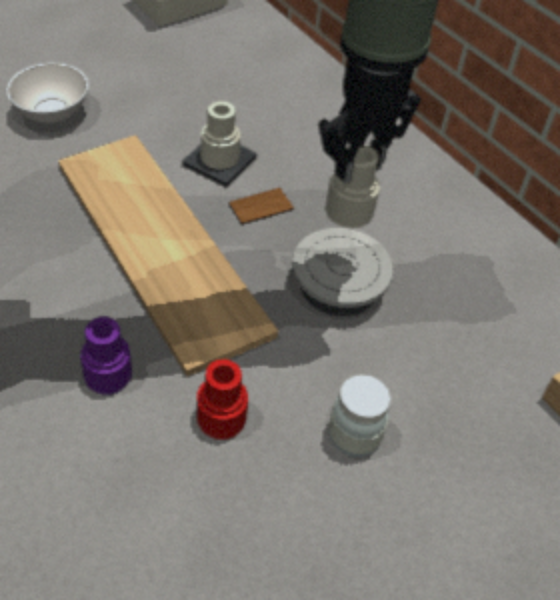

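View pics/t4.png

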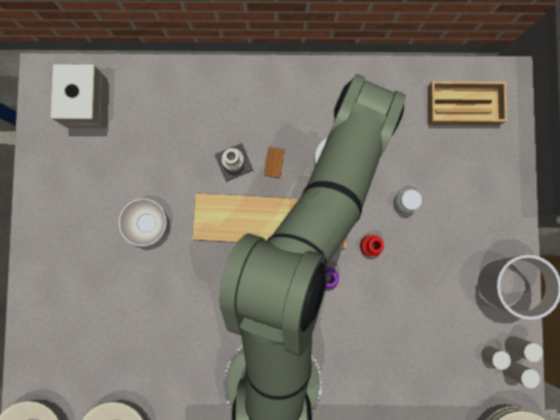

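The light base is seated on the post at (232,160). In the side crop the heavy one hangs upright at (352,190), above the turntable at (342,267). Bowl, jar and rib are where they were and the arm is still, so I'm handing in.

```bash
python3 -c "
from rig import ctrl
print(ctrl.hand_in())"
```

```text
the job is handed in; nothing more can be done
None
```

The job is handed in, with the lighter base seated on the drying post and the heavier one held over the turntable. No verdict came back.

**Weighing:** the left base pulled about 5.6 N and the right one about 2.3 N, so the left is the solid one.

**Post:** I put the right base over the pin, felt it meet the foot plate, and let it go. Right after release its rim was at z = 0.110 m, the fully seated height. The wrist camera put its centre exactly where it had measured the pin, and the last pictures still show it upright there.

**Turntable:** the solid base is gripped by the neck and still. Its underside is about 10 cm above the top, its axis is within about 3 mm of the measured centre, and the gripper is tilted about 0.5°. The force reading at the end was still about 5.5 N.

**Bystanders:** the bowl, jar and rib look unmoved in the last pictures. The run took about 24.5 s of the 72 s.

**Disagreements:** the cameras differed in x by up to about 5 mm, with the top camera reading about 4 mm low and the wrist camera about 1 mm high. I corrected for this using the gripped base's position. The last side-camera reading of the seated base was also about 3 mm off the wrist reading, which I put down to that camera's error and its view of only part of the rim.

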